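# Close the keyed pots and scan them in

## Robot

A 6-joint arm with a two-finger parallel gripper is mounted at the origin on a cart in front of the work surface, level with it; the furniture and walls round the work are solid. World frame = base frame: x ahead of the robot, y to its left, z up, the work surface at z = 0. Lengths are in mm, angles in degrees, forces in N, time in s.
With the tool pointing down it reaches from about 350 to 850 mm from the base axis. Payload 8.1 kg.
Tool frame: the origin (TCP) lies at the centre of the arm's flange, where the gripper is bolted on; the fingertips stand 173 mm ahead of it and the grasp point (between the pads) lies 155 mm ahead of it; z points along the fingers, y is the line along which they close (so a half turn about z gives the same grasp; the last joint's range is limited). The gripper opens to 85 mm and grips with 20 to 120 N. Pads are 22 mm wide; open, the fingers measure 114 mm over their backs; the gripper's body (76 mm by 85 mm) begins 54 mm behind the grasp point. The pads swing forward as they close: fully open they stand 13 mm farther back than shut.
Start: joints at [-77.143, 7.471, 85.268, -0, 87.261, -4.893], TCP at [182.941, -571.436, 404.692] pointing down, gripper open.
Joint ranges: [-169.43, 169.43], [-51.17, 129.36], [1.28, 143.12], [-76.62, 256.62], [0, 156.53], [-152.29, 152.29]. Speed limits (degrees/s): [136.94, 136.94, 159.86, 180, 180, 180].

## Interface

Orientations are given as [roll, pitch, yaw] about the fixed x, y, z axes, in that order (R = Rz(yaw) Ry(pitch) Rx(roll)).
In Python, from bench import * gives the robot as it stands.
- The arm moves only by the shell command python3 -m jog 'ROWS' [FORCE]. ROWS is text: rows parted by semicolons, each of 7 numbers parted by spaces: the shift along the tool's x, y, z scaled (see below), then the turn, a rotation vector about the tool's x, y, z scaled (see below), then the closure, from -1 (fully open) to 1 (shut). In form: tx ty tz wx wy wz hand; .... A call has 1 to 5 rows; each row shifts and turns the commanded pose from where the row before left it, along the tool's axes as they then stand; what a row does not reach is not made up. The controller multiplies each number of a shift by 0.1 m and each number of a turn by 60 degrees. A row lasts 1/8 s, in which the tool goes at most 62.5 mm and 10.7 degrees, less where a joint would pass 70% of its speed; a pose out of reach is approached as far as the arm can. A call with a number of a shift or a turn outside -1 to 1 is refused whole. A call with a gripper value outside its range is refused whole. The fingers move at their own pace and stop on an object; FORCE is the grip in N (left out, the last holds). Time passes only in rows, so rows that do not move let the fingers close. It gives the time, the measured TCP pose, the force, the opening and the grip force at its end, in the units of the state.
- sense(): the state, without advancing time (a new reading comes with each control period).
- snapshot(name): name is "scene" or "top" or "wrist"; returns a dict with "img" (400x640x3 uint8, red, green, blue), "fx", "fy", "cx", "cy" (pixels), "extrinsics" (4x4, takes a point from camera to world coordinates). Camera axes: x right, y down, z forward; pixel columns grow to the right and rows downward; lengths in mm; the calibration is good to about 2 mm. A picture is of the moment at which its call begins. There is no depth.
- hand_in(): hands the job in; it is judged then, once.
The state is a dict: "time": time; "joint_pos": joint angles; "qd": joint speeds; "joint_efforts": joint torques, N m; "tool_pos": TCP position; "tcp_rot": TCP orientation; "ft_force": force on the tool from outside, world axes, zero at the start; "wrist_torque": the same for the moment, N m; "finger_gap": finger opening in mm; "grip_force": force on a finger pad.
Only numpy, scipy, OpenCV 4.12 (cv2) and the standard library are available. Lean on these libraries where they do the work, as an engineer would, in place of code of your own. Each camera call takes 0.05 s, during which the arm holds its last target. There are 200 camera calls.

## Task

Close every open pot in the rack with the lid that screws fully home on it; the lids look alike and each fits only one pot, so try them with the pots left in the rack, and a spare lid just stays on the bench. When all the pots are closed, take the hand scanner and hold it steady for a second, square on, at the label of each pot in turn, a little way off at its reading distance (yellow first, then red, then blue, passing over a colour that is not there), then lay it back on its charging mat as it lay. Leave the drinking glass alone.

Things in the scene. Friction and masses are not known exactly. Their poses are not given: they have to be found in the camera images.
- pot_yellow: square white pot with a yellow label band, open at the start, 60x60x66 mm; may be absent. Origin at the centre of its underside, z up, label on its -x side. Body 44 mm high, then a round neck with a thread, 48 mm across. Stands in a square rack pocket that keeps it from turning. A black mark on the shoulder points to -x. Fits exactly one lid
- pot_red: square white pot with a red label band, open at the start, 60x60x66 mm; may be absent. Origin at the centre of its underside, z up, label on its -x side. Body 44 mm high, then a round neck with a thread, 48 mm across. Stands in a square rack pocket that keeps it from turning. A black mark on the shoulder points to -x. Fits exactly one lid
- pot_blue: square white pot with a blue label band, open at the start, 60x60x66 mm; may be absent. Origin at the centre of its underside, z up, label on its -x side. Body 44 mm high, then a round neck with a thread, 48 mm across. Stands in a square rack pocket that keeps it from turning. A black mark on the shoulder points to -x. Fits exactly one lid
- pot_yellow_mouth (a point): middle of the yellow pot's mouth (pot z = 66 mm). With one of a lid's three white marks over the pot's mark (lid yaw = pot yaw, or +-2.094 rad; within 0.2) any lid goes down over the neck until its underside is at pot z = 55 mm. Then turn it clockwise seen from above: it follows the thread down. Anticlockwise back to the mark, it lifts off
- pot_red_mouth (a point): middle of the red pot's mouth (pot z = 66 mm). With one of a lid's three white marks over the pot's mark (lid yaw = pot yaw, or +-2.094 rad; within 0.2) any lid goes down over the neck until its underside is at pot z = 55 mm. Then turn it clockwise seen from above: it follows the thread down. Anticlockwise back to the mark, it lifts off
- pot_blue_mouth (a point): middle of the blue pot's mouth (pot z = 66 mm). With one of a lid's three white marks over the pot's mark (lid yaw = pot yaw, or +-2.094 rad; within 0.2) any lid goes down over the neck until its underside is at pot z = 55 mm. Then turn it clockwise seen from above: it follows the thread down. Anticlockwise back to the mark, it lifts off
- pot_yellow_label (a point): middle of the yellow pot's label (44 mm wide, 24 mm high) on the pot's -x face, 29 mm above the pot's underside; it faces the pot's -x
- pot_red_label (a point): middle of the red pot's label (44 mm wide, 24 mm high) on the pot's -x face, 29 mm above the pot's underside; it faces the pot's -x
- pot_blue_label (a point): middle of the blue pot's label (44 mm wide, 24 mm high) on the pot's -x face, 29 mm above the pot's underside; it faces the pot's -x
- lid_1: one of three black ribbed screw lids, alike outside (hidden key studs differ), 58 mm across, 22 mm high, 0.05 kg, lying top up; origin at the centre of its underside, z up. White marks on top: one at its -x, the others 120 degrees round. A lid that fits sinks 7 mm from 0.33 to 1.1 rad of clockwise turn to pot z = 48 mm, fully home, and meets a stop at 1.34 rad
- lid_2: one of three black ribbed screw lids, alike outside (hidden key studs differ), 58 mm across, 22 mm high, 0.05 kg, lying top up; origin at the centre of its underside, z up. White marks on top: one at its -x, the others 120 degrees round. A lid that does not fit turns stiffly, jams at 0.4 to 1.1 rad of turn and stays 4 to 7 mm too high
- lid_3: one of three black ribbed screw lids, alike outside (hidden key studs differ), 58 mm across, 22 mm high, 0.05 kg, lying top up; origin at the centre of its underside, z up. White marks on top: one at its -x, the others 120 degrees round. When a pot is absent, its lid is a spare
- scanner: yellow and grey hand scanner, a straight stick 140 mm long along its x, about 0.16 kg, lying flat; origin at the centre of its underside. It looks along +x, 16 mm above its underside, through the window at x = +70 mm. Yellow head (x = 26 to 70 mm) 46 mm wide, 32 high; grey handle (x = -70 to 26 mm) 32 mm wide, 28 high: grip it there across y
- scan_point (a point): the scanner's reading point, 50 mm straight ahead of its window (scanner x = +120 mm, z = 16 mm): a label is read when this point is held on the middle of the label (within 25 mm) and the scanner looks square at it (within 0.3 rad) for a second
- mat: flat black rubber charging mat of the scanner, 180x80x4 mm, fixed; origin at the centre of its underside, long side along its x. The scanner lies on it at the start, looking along the mat's +x
- rack: fixed plywood rack, 84x335 mm, floor 6 mm and rims 17 mm high, with three pockets 115 mm apart along its y (y = -115, 0, 115 mm), each with or without a pot; pots stand on the floor, 6 mm above the bench; origin at the centre of its underside
- glass: bystander: drinking glass, 81 mm across, 91 mm high, origin at the centre of its underside
- clamp_lamp: bystander, fixed: grey bench lamp whose shade hangs over the bench between the lids and the pots, about 0.15 m across, its lower rim at the height of the origin. A gripper near the bench passes under it but the wrist above does not: carry the lids round in front of it, on the robot's side
There are look-alikes about, which are no part of the job. Leave any green look-alike of the scanner alone. What is shaped like the lid_1 but brown is not meant.

How it is judged (in metres and radians):
On the way, in this order (a step that is already met when the one before it is completed fails the run):
1. every pot in the rack is closed by its lid, screwed fully home (((z of lid_1 in the frame of pot_blue between 0.046 and 0.051 m and horizontal distance between lid_1 and pot_blue below 0.004 m and angle between the z axis of lid_1 and the z axis of pot_blue, either way round below 0.08 rad) or (z of lid_2 in the frame of pot_blue between 0.046 and 0.051 m and horizontal distance between lid_2 and pot_blue below 0.004 m and angle between the z axis of lid_2 and the z axis of pot_blue, either way round below 0.08 rad) or (z of lid_3 in the frame of pot_blue between 0.046 and 0.051 m and horizontal distance between lid_3 and pot_blue below 0.004 m and angle between the z axis of lid_3 and the z axis of pot_blue, either way round below 0.08 rad)) and ((z of lid_1 in the frame of pot_yellow between 0.046 and 0.051 m and horizontal distance between lid_1 and pot_yellow below 0.004 m and angle between the z axis of lid_1 and the z axis of pot_yellow, either way round below 0.08 rad) or (z of lid_2 in the frame of pot_yellow between 0.046 and 0.051 m and horizontal distance between lid_2 and pot_yellow below 0.004 m and angle between the z axis of lid_2 and the z axis of pot_yellow, either way round below 0.08 rad) or (z of lid_3 in the frame of pot_yellow between 0.046 and 0.051 m and horizontal distance between lid_3 and pot_yellow below 0.004 m and angle between the z axis of lid_3 and the z axis of pot_yellow, either way round below 0.08 rad)) and ((z of lid_1 in the frame of pot_red between 0.046 and 0.051 m and horizontal distance between lid_1 and pot_red below 0.004 m and angle between the z axis of lid_1 and the z axis of pot_red, either way round below 0.08 rad) or (z of lid_2 in the frame of pot_red between 0.046 and 0.051 m and horizontal distance between lid_2 and pot_red below 0.004 m and angle between the z axis of lid_2 and the z axis of pot_red, either way round below 0.08 rad) or (z of lid_3 in the frame of pot_red between 0.046 and 0.051 m and horizontal distance between lid_3 and pot_red below 0.004 m and angle between the z axis of lid_3 and the z axis of pot_red, either way round below 0.08 rad))), for 0.2 s.
2. the scanner reads the label of the yellow pot: its reading point within 25 mm of the middle of the label and square to it within 0.3 rad, for 0.8 s (distance between scan_point and pot_yellow_label below 0.025 m and angle between the x axis of scanner and the x axis of pot_yellow, either way round below 0.3 rad), for 0.8 s.
3. the scanner reads the label of the red pot: its reading point within 25 mm of the middle of the label and square to it within 0.3 rad, for 0.8 s (distance between scan_point and pot_red_label below 0.025 m and angle between the x axis of scanner and the x axis of pot_red, either way round below 0.3 rad), for 0.8 s.
4. the scanner reads the label of the blue pot: its reading point within 25 mm of the middle of the label and square to it within 0.3 rad, for 0.8 s (distance between scan_point and pot_blue_label below 0.025 m and angle between the x axis of scanner and the x axis of pot_blue, either way round below 0.3 rad), for 0.8 s.
At the end, for the whole second after the job is handed in: every pot present upright in its pocket, its lid screwed home (underside at pot z = 46 to 51 mm, 4 mm of its axis, level within 0.08 rad); scanner still and upright on its mat, within 35 mm of its middle and 0.4 rad of its length (all of step 1 and angle between each of pot_yellow, pot_red, pot_blue, scanner's own z axis and vertical below 0.1 rad and z of each of pot_yellow, pot_red, pot_blue in the frame of rack below 0.012 m and horizontal distance between scanner and mat below 0.035 m and z of scanner in the frame of mat below 0.008 m and angle between the x axis of scanner and the x axis of mat, either way round below 0.4 rad and linear speed of scanner below 0.02 m/s); the robot touches nothing.
It fails at once if the glass is shoved or tipped (distance of glass from where it was at the start of the episode above 0.03 m).
It fails at once if a pot is pulled out of the rack (z of any of pot_yellow, pot_red, pot_blue in the frame of rack above 0.03 m).
Of pot_yellow, pot_red, pot_blue only 2 to 3 are there at a start; the rules pass over those that are not, and their reading is None.
At some moment in a run one of scanner, lid_1, lid_2, lid_3 may be knocked a few centimetres aside while the robot is not near it.
Once in a run the grip may slacken for a moment while it holds something.
It also fails if it takes over 210 s, if anything falls off the work surface, if the arm or the gripper's body presses on something with over 40 N, if the wrist force passes 120 N, or if a joint passes its speed limit or range.

## Working session

There is one attempt and no reset: what is moved stays moved. The work goes in short steps, Python scripts to look and compute and a shell command to move; the robot and the scene stay as the last step left them, time stands still between calls to the robot, and variables do not carry over. Pictures are saved under pics/ and viewed, at most 14 in all, crops included, and the job is handed in when it is done.

```bash
ls; mkdir -p pics
python3 - <<'E'
from bench import *
import cv2,numpy as np
for n in("scene","top"):
    s=snapshot(n);cv2.imwrite(f"pics/{n}0.png",s["img"][:,:,::-1]);print(n,s["fx"],s["cx"],s["cy"],np.round(s["extrinsics"],3).tolist())
print(sense())
E
```

```text
pics
scene 423.64847083402486 312.54026191179713 196.54488178723176 [[-0.506, -0.63, 0.59, -457.236], [-0.863, 0.37, -0.345, 616.605], [-0.001, -0.683, -0.73, 1331.433], [0.0, 0.0, 0.0, 1.0]]
top 511.0199254415089 325.38285730782053 197.94103713304958 [[-0.022, -0.985, 0.173, 174.825], [-1.0, 0.02, -0.016, 136.935], [0.013, -0.173, -0.985, 1732.77], [0.0, 0.0, 0.0, 1.0]]
{'time': 0.1, 'joint_pos': array([-7.71442277e+01,  7.51154301e+00,  8.53207128e+01, -1.19506125e-03,
        8.72613436e+01, -4.89260410e+00]), 'qd': array([-0.07053317, -0.20222728, -0.26622804, -0.04490502,  0.08208544,
        0.00758444]), 'joint_efforts': array([ 6.93813454e-04, -5.70950031e+01, -5.01943731e+01, -1.94122013e-04,
        8.17050459e-03,  1.00760381e-06]), 'tool_pos': array([ 182.8813822 , -571.24713996,  403.76345172]), 'tcp_rot': array([-1.79906640e+02, -6.79368231e-03,  1.77484290e+01]), 'ft_force': array([-0.00874027, -0.20346942,  0.09352612]), 'wrist_torque': array([ 0.01975908, -0.00905376, -0.05259942]), 'grip_force': 0.0, 'finger_gap': 85.20265374090852}
```

View pics/scene0.png

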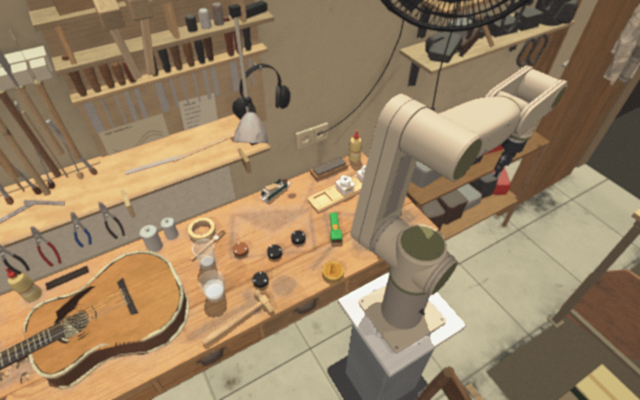

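View pics/top0.png

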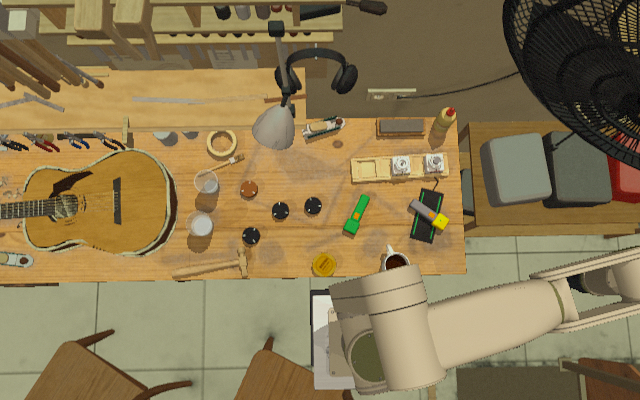

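Scene and top views: lids at about (280,211), (313,206) and (251,236), with a brown decoy at (249,189). The rack is at (400,167), with pots at (402,165) and (433,163). The scanner/mat is at (428,215), a green look-alike at (357,215), the lamp at (274,128) and glasses at (207,183)/(200,224). Next I'll enlarge the work area.

Run:
```python
import cv2,numpy as np
t=cv2.imread("pics/top0.png");s=cv2.imread("pics/scene0.png")
a=cv2.resize(t[140:260,340:460],(480,480),interpolation=3)
b=cv2.resize(t[165:255,180:340],(640,360),interpolation=3)[:, :]
c=cv2.resize(s[160:220,300:380],(320,240),interpolation=3)
o=np.zeros((600,800,3),np.uint8);o[:480,:480]=a;o[:240,480:]=c;
o[300:480,480:]=cv2.resize(b,(320,180));cv2.imwrite("pics/c1.png",o)
```

```text
(no output)
```

View pics/c1.png

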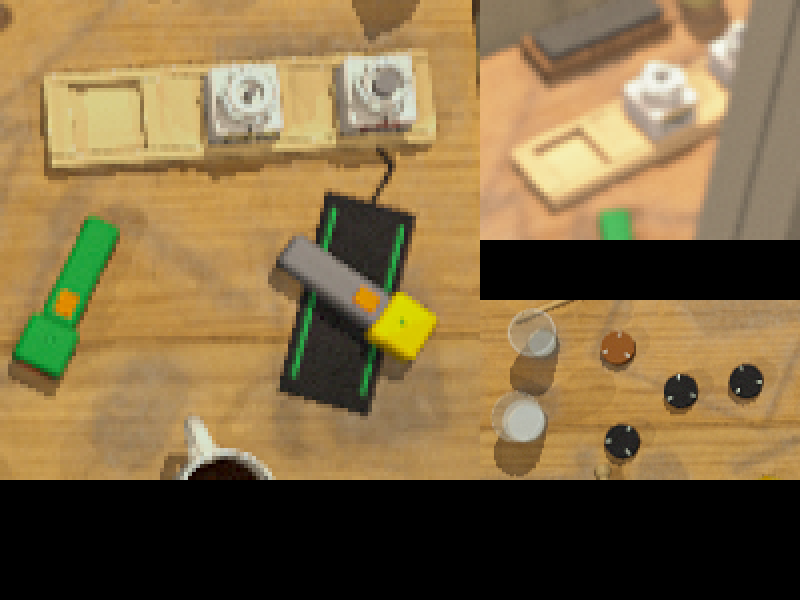

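The crop shows a yellow/grey scanner lying skewed on its mat at about (430,215), so it has apparently already been knocked. The green one at (357,215) is the look-alike. The rack's left pocket is empty, with pots at (402,164) and (436,162). The three black lids are at (280,211), (313,206) and (251,236), and the brown one at (249,189) is not meant.

```bash
cat > h.py <<'E'
from bench import *
import cv2,numpy as np
from scipy.spatial.transform import Rotation as R
def ray(s,u,v,z):
    """pixel -> world point on plane z"""
    E=np.array(s["extrinsics"]);d=E[:3,:3]@[(u-s["cx"])/s["fx"],(v-s["cy"])/s["fy"],1];o=E[:3,3]
    return o+d*(z-o[2])/d[2]
def proj(s,p):
    E=np.array(s["extrinsics"]);c=E[:3,:3].T@(np.array(p,float)-E[:3,3])
    return np.array([s["fx"]*c[0]/c[2]+s["cx"],s["fy"]*c[1]/c[2]+s["cy"]])
def plan(p,yaw=None,rpy=None):
    """turn (units of 60deg) to reach rpy, then shift (units of 100mm) in the turned tool frame to TCP p"""
    st=sense();R0=R.from_euler('xyz',st["tcp_rot"],degrees=True)
    if rpy is None: rpy=[180,0,yaw]
    R1=R.from_euler('xyz',rpy,degrees=True)
    w=(R0.inv()*R1).as_rotvec(degrees=True)/60;t=R1.inv().apply(np.array(p)-st["tool_pos"])/100
    print("turn",np.round(w,3),"rows>=%.1f"%(np.linalg.norm(w)*60/10.6),"shift",np.round(t,3),"rows>=%.1f"%(np.linalg.norm(t)/.62))
def st():
    s=sense();print("t%.1f"%s["time"],np.round(s["tool_pos"],1),np.round(s["tcp_rot"],1),"q",np.round(s["joint_pos"],0),"F",np.round(s["ft_force"],1),"M",np.round(s["wrist_torque"],2),"gap %.1f grip %.1f"%(s["finger_gap"],s["grip_force"]))
def pic(name,f,crop=None,k=1):
    s=snapshot(name);i=s["img"][:,:,::-1]
    if crop: i=i[crop[1]:crop[3],crop[0]:crop[2]]
    cv2.imwrite("pics/"+f,cv2.resize(i,None,fx=k,fy=k,interpolation=3));return s
E
python3 - <<'E'
from h import *
s=snapshot("top")
for n,u,v,z in [("lidA",280,211,22),("lidB",313,206,22),("lidC",251,236,22),("brown",249,189,22),("potM",401.75,163.75,72),("potR",436.25,162,72),("rTL",350.7,158.2,17),("rBL",352.5,182,17),("rTR",447.5,152.5,17),("rBR",449.2,175,17),("lamp",270,130,250),("lamplow",274,150,200),
 ("mat1",421.5,188,4),("mat2",443.5,193.5,4),("mat3",432,243,4),("mat4",410,237.5,4),("sctail",411,205,28),("schead",445,222,32),("green",357,215,30),("mug",396,260,50),("cheese",323,264,20),("glass1",207,190,0),("glass2",200,235,0)]:
    print(n,np.round(ray(s,u,v,z)))
w=snapshot("wrist");print(w["fx"],w["cx"],w["cy"],np.round(w["extrinsics"],3).tolist())
plan([430,-120,420],0)
E
```

```text
lidA [433. 263.  22.]
lidB [448. 151.  22.]
lidC [350. 360.  22.]
brown [511. 368.  22.]
potM [ 577. -149.   72.]
potR [ 581. -265.   72.]
rTL [613.  18.  17.]
rBL [529.  14.  17.]
rTR [ 627. -320.   17.]
rBR [ 547. -320.   17.]
lamp [646. 274. 250.]
lamplow [597. 267. 200.]
mat1 [ 506. -225.    4.]
mat2 [ 485. -300.    4.]
mat3 [ 315. -250.    4.]
mat4 [ 336. -176.    4.]
sctail [ 443. -181.   28.]
schead [ 383. -292.   32.]
green [413.   3.  30.]
mug [ 258. -118.   50.]
cheese [252. 121.  20.]
glass1 [514. 515.   0.]
glass2 [359. 536.   0.]
351.64932766475283 313.25600209617545 205.65403995468483 [[0.305, -0.913, -0.271, 252.632], [-0.952, -0.293, -0.085, -549.702], [-0.002, 0.284, -0.959, 372.094], [0.0, 0.0, 0.0, 1.0]]
turn [-0.001  0.     0.296] rows>=1.7 shift [ 2.471 -4.513 -0.16 ] rows>=8.3
```

```bash
J="python3 -m jog"; 
(python3 -m jog '0 0 0 0 0 -.172 -1;0 0 0 0 0 -.172 -1;0 0 0 0 0 -.172 -1;0 0 0 0 0 -.172 -1;0 0 0 0 0 -.172 -1'
python3 -m jog '.1 0 0 0 0 -.172 -1;.3 .1 0 0 0 -.172 -1;.45 .33 0 0 0 0 -1;.45 .33 0 0 0 0 -1;.45 .33 0 0 0 0 -1'
python3 -m jog '.45 .33 0 0 0 0 -1;.45 .33 0 0 0 0 -1;.45 .33 0 0 0 0 -1;.45 .33 0 0 0 0 -1;.45 .33 0 0 0 0 -1'
python3 -m jog '.2 .2 0 0 0 0 -1;0 0 0 0 0 0 -1;0 0 0 0 0 0 -1') | tail -1
python3 - <<'E'
from h import *
st();s=pic("wrist","w1.png")
for p in [(577,-149,72),(581,-265,72)]:print(proj(s,p))
plan([400,230,400],90)
E
```

```text
grip_force: 0.0
t2.5 [ 485.4 -154.7  404.5] [-180.    0.   90.] q [-23.  -7.  99.  -0.  87. -23.] F [-1.   1.2  0.4] M [-0.03 -0.02  0.01] gap 85.7 grip 0.0
[417.28999436 180.5140905 ]
[411.34845491 298.08930683]
turn [-0.001  0.    -0.001] rows>=0.0 shift [ 3.85  -0.853  0.045] rows>=6.4
```

View pics/w1.png

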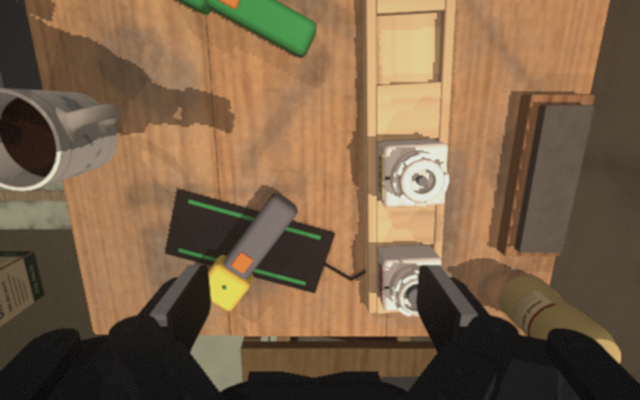

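The wrist view shows the middle pot's mouth at about (422,180) and the right one at (410,290, partly behind a finger). Both shoulder marks are on the left (-x). The scanner is skewed on the mat at (250,250). Next, the lids.

```bash
(python3 -m jog '.5 -.1 0 0 0 0 -1;.5 -.1 0 0 0 0 -1;.5 -.1 0 0 0 0 -1;.5 -.1 0 0 0 0 -1;.5 -.1 0 0 0 0 -1'
python3 -m jog '.5 -.1 .2 0 0 0 -1;.5 -.15 .2 0 0 0 -1;.3 -.1 .2 0 0 0 -1;0 0 0 0 0 0 -1;0 0 0 0 0 0 -1') | tail -1
python3 - <<'E'
from h import *
st();s=pic("wrist","w2.png")
o=np.zeros((600,800,3),np.uint8)
i=s["img"][:,:,::-1].copy()
L=[(433,263,22),(448,151,22),(350,360,22)]
for k,p in enumerate(L):
    u,v=np.int32(proj(s,p));print(u,v)
    u=min(max(u,50),590);v=min(max(v,50),350)
    o[:260,k*266:k*266+260]=cv2.resize(i[v-50:v+50,u-50:u+50],(260,260),interpolation=3)
w=cv2.imread("pics/w1.png");o[270:570,:340]=cv2.resize(w[130:230,360:473],(340,300),interpolation=3);o[270:570,350:690]=cv2.resize(w[230:330,360:473],(340,300),interpolation=3)
cv2.imwrite("pics/c2.png",o)
E
```

```text
grip_force: 0.0
t3.8 [401.2 224.7 345.1] [180.    0.   89.9] q [ 23. -13. 111.  -0.  82.  23.] F [-0.1 -0.   0.4] M [-0.    0.05  0.01] gap 84.7 grip 0.0
350 143
363 267
242 12
```

View pics/c2.png

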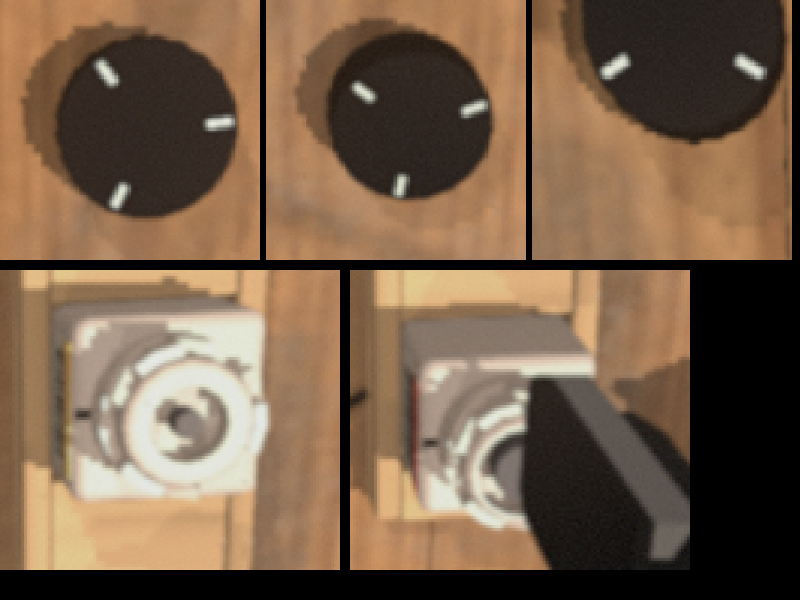

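Crop: the three lids show their white marks. The middle pot has a yellow label edge and the right pot a red one. So yellow and red are present, blue is absent, and one lid is a spare.

```bash
cat >> h.py <<'E'
def lids(s,guess,r=70,z=22):
    """centres and mark yaws (mod 120) from white marks on black lids, world guess list"""
    im=s["img"].astype(int);out=[]
    for g in guess:
        u,v=proj(s,g);m=np.zeros(im.shape[:2],np.uint8);cv2.circle(m,(int(u),int(v)),r,255,-1)
        blk=((im.max(2)<75)*255).astype(np.uint8)&m
        n,lab,stt,cc=cv2.connectedComponentsWithStats(blk)
        if n<2: out.append(None);continue
        k=1+np.argmax(stt[1:,4]);hull=cv2.convexHull(np.argwhere(lab==k)[:,::-1].astype(np.int32))
        hm=np.zeros_like(m);cv2.fillPoly(hm,[hull],255);hm=cv2.erode(hm,np.ones((3,3)))
        n,_,stt,cc=cv2.connectedComponentsWithStats(((im.min(2)>130)*255).astype(np.uint8)&hm)
        c=[cc[i] for i in range(1,n) if stt[i,4]>4];P=np.array([ray(s,*q,z) for q in c])
        if len(P)!=3: out.append((len(P),np.round(P,1)));continue
        ctr=P.mean(0);d=P-ctr;a=np.degrees(np.arctan2(d[:,1],d[:,0]))-180
        out.append((np.round(ctr,1),"yaws",np.round((a+60)%120-60,1),"rad",np.round(np.linalg.norm(d,axis=1),1)))
    return out
E
python3 - <<'E'
from h import *
s=snapshot("wrist")
for l in lids(s,[(433,263,22),(448,151,22),(350,360,22)]):print(l)
t=snapshot("top")
w=dict(s);E=np.array(s["extrinsics"]);E[:3,3]+=np.array([485.4,-154.7,404.5])-sense()["tool_pos"];w["extrinsics"]=E
y=ray(w,387.6,177.7,50);r=ray(w,386.9,287,50);print("marks",y,r,np.linalg.norm(y-r),"yaw",np.degrees(np.arctan2(-(y-r)[0],(y-r)[1])))
print("yellow mouth",ray(w,422.1,177.7,72),"red~",ray(w,360+185/3.01,230+(483-270)/3,72))
E
```

```text
(array([438.1, 263.7,  22. ]), 'yaws', array([-53.1, -53. , -52.9]), 'rad', array([22.5, 22.4, 22.5]))
(array([453. , 152.6,  22. ]), 'yaws', array([-38.6, -39.2, -38.8]), 'rad', array([22.5, 22.5, 22.3]))
(2, array([[335. , 351.3,  22. ],
       [374. , 351.3,  22. ]]))
marks [ 556.24608764 -151.24757821   50.        ] [ 562.19405761 -265.58858802   50.        ] 114.49561071002435 yaw 2.977817623372162
yellow mouth [ 581.55401444 -146.65500401   72.        ] red~ [ 591.41526518 -268.3967098    72.        ]
```

```bash
(python3 -m jog '-.58 .1 -.1 0 0 0 -1;-.58 .2 -.1 0 0 0 -1;-.58 .2 -.1 0 0 0 -1;-.58 .2 0 0 0 0 -1;-.58 .25 0 0 0 0 -1'
python3 -m jog '-.58 .25 0 0 0 0 -1;-.58 .2 0 0 0 0 -1;-.58 .2 0 0 0 0 -1;0 0 0 0 0 0 -1;0 0 0 0 0 0 -1') | tail -1
python3 - <<'E'
from h import *
st();s=pic("wrist","w3.png");t=snapshot("top")
i=s["img"][:,:,::-1]
o=np.zeros((410,800,3),np.uint8)
for k,p in enumerate([(581.5,-147,72),(587,-262,72)]):
    u,v=np.int32(proj(s,p));print(u,v);u=min(max(u,50),590);v=min(max(v,50),350);print("crop origin",u-50,v-50)
    o[:400,k*400:k*400+400]=cv2.resize(i[v-50:v+50,u-50:u+50],(400,400),interpolation=3)
cv2.imwrite("pics/c3.png",o);np.savez("w3.npz",**s)
E
```

```text
grip_force: 0.0
t5.2 [ 559.8 -238.2  374.7] [-180.    -0.    89.9] q [-28.  10.  86.   0.  84. -28.] F [-0.2  0.4  1.1] M [0.02 0.06 0.03] gap 85.3 grip 0.0
341 73
crop origin 291 23
345 223
crop origin 295 173
```

View pics/c3.png

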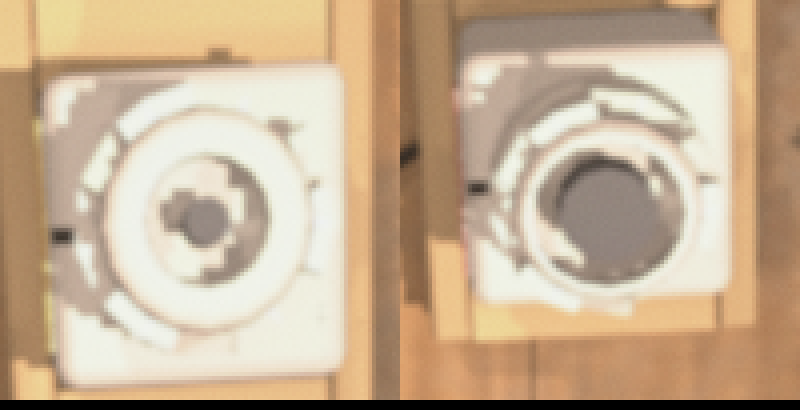

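Crop of the wrist view: yellow pot's mouth is at (342.5,77.5) with its mark at (306.5,81.8), and red's mouth is at (347,225.5) with its mark at (314.5,219.8). The label edges are yellow and red respectively.

Run:
```python
from h import *
s=dict(np.load("w3.npz",allow_pickle=True));s={k:(v.item() if v.ndim==0 else v) for k,v in s.items()}
Y=ray(s,342.5,77.5,72);r=ray(s,347.2,225.5,72);ym=ray(s,306.5,81.75,50);rm=ray(s,314.5,219.75,50)
print("Y",Y,"R",r,"d",np.linalg.norm(Y-r),"yaw",np.degrees(np.arctan2(-(Y-r)[0],(Y-r)[1])))
print("marks",ym,rm,np.linalg.norm(ym-rm),"rel",ym-Y,rm-r)
print("body centres z50", (ray(s,291+50/4,23+66/4,50)+ray(s,291+345/4,23+385/4,50))/2,(ray(s,295+60/4,173+45/4,50)+ray(s,295+328/4,173+300/4,50))/2)
plan([453,152.6,300],90)
```

```text
Y [ 582.15625315 -149.51745998   72.        ] R [ 588.44319379 -263.34729196   72.        ] d 114.00331693153018 yaw 3.16129394313264
marks [ 555.60817417 -151.22645942   50.        ] [ 561.78836315 -265.7982855    50.        ] 114.73838968963278 rel [-26.54807899  -1.70899944 -22.        ] [-26.65483064  -2.45099354 -22.        ]
body centres z50 [ 583.11921528 -150.4118734    50.        ] [ 588.00924314 -263.28414412   50.        ]
turn [ 0. -0.  0.] rows>=0.0 shift [ 3.893 -1.069  0.752] rows>=6.6
```

```bash
(python3 -m jog '.55 -.15 0 0 0 0 -1;.55 -.15 0 0 0 0 -1;.55 -.15 0 0 0 0 -1;.55 -.15 .1 0 0 0 -1;.55 -.15 .15 0 0 0 -1'
python3 -m jog '.55 -.15 .2 0 0 0 -1;.55 -.15 .2 0 0 0 -1;.043 -.02 .1 0 0 0 -1;0 0 0 0 0 0 -1;0 0 0 0 0 0 -1') | tail -1
python3 - <<'E'
from h import *
st();s=snapshot("wrist")
print(lids(s,[(453,152,22)]))
plan([453,152.6,172],90)
E
```

```text
grip_force: 0.0
t6.5 [453.7 151.4 300.7] [179.9   0.   90. ] q [ 12.  -7. 111.  -0.  76.  12.] F [0.7 0.  0.3] M [ 0.06  0.02 -0.  ] gap 85.7 grip 0.0
[(array([453.5, 152. ,  22. ]), 'yaws', array([-38.6, -37.9, -39.7]), 'rad', array([21.5, 22.1, 22. ]))]
turn [ 0.002 -0.    -0.001] rows>=0.0 shift [ 0.014 -0.009  1.287] rows>=2.1
```

```bash
(python3 -m jog '.008 -.003 .4 0 0 0 -1;0 0 .4 0 0 0 -1;0 0 .4 0 0 0 -1;0 0 .08 0 0 0 -1;0 0 0 0 0 0 -1'
python3 -m jog '0 0 0 0 0 0 .3;0 0 0 0 0 0 .3;0 0 0 0 0 0 .3;0 0 0 0 0 0 .3;0 0 0 0 0 0 .3' 50) | tail -6
python3 - <<'E'
from h import *
st()
E
```

```text
time: 7.8
tool_pos: [454.2, 153.1, 174.0]
tcp_rot: [179.8, -0.0, 90.0]
ft_force: [-1.9, -1.5, 8.3]
finger_gap: 55.8
grip_force: 52.1
t7.8 [454.2 153.1 174. ] [179.8  -0.   90. ] q [ 13.   3. 116.  -0.  61.  13.] F [-1.9 -1.5  8.3] M [-0.25  0.42 -0.12] gap 55.8 grip 52.1
```

```bash
(python3 -m jog '0 0 -.2 0 0 0 .3;0 0 -.5 0 0 0 .3;0 0 -.6 0 0 0 .3;0 0 0 0 0 -.175 .3;0 0 0 0 0 -.175 .3'
python3 -m jog '0 0 0 0 0 -.175 .3;0 0 0 0 0 -.175 .3;0 0 0 0 0 0 .3;0 0 0 0 0 0 .3') | tail -6
python3 - <<'E'
from h import *
st()
plan([582.2,-149.5,300],132)
E
```

```text
time: 8.93
tool_pos: [453.1, 153.0, 302.2]
tcp_rot: [180.0, 0.0, 131.8]
ft_force: [0.6, 0.4, -0.5]
finger_gap: 55.8
grip_force: 53.5
t8.9 [453.1 153.  302.2] [180.    0.  131.8] q [ 13.  -7. 111.   0.  76. -29.] F [ 0.6  0.4 -0.5] M [0.02 0.02 0.03] gap 55.8 grip 53.5
turn [ 0.001  0.    -0.004] rows>=0.0 shift [-3.112 -1.064  0.022] rows>=5.3
```

```bash
(python3 -m jog '-.3 -.1 0 0 0 0 .3;-.519 -.177 0 0 0 0 .3;-.519 -.177 0 0 0 0 .3;-.519 -.177 0 0 0 0 .3;-.519 -.177 0 0 0 0 .3'
python3 -m jog '-.519 -.177 0 0 0 0 .3;-.217 -.079 0 0 0 0 .3;0 0 0 0 0 0 .3;0 0 0 0 0 0 .3') | tail -6
python3 - <<'E'
from h import *
st()
plan([582.2,-149.5,248],132)
E
```

```text
time: 10.05
tool_pos: [581.9, -149.0, 301.5]
tcp_rot: [-180.0, -0.1, 131.9]
ft_force: [0.4, -0.5, -0.6]
finger_gap: 55.6
grip_force: 53.4
t10.1 [ 581.9 -149.   301.5] [-1.800e+02 -1.000e-01  1.319e+02] q [-19.  12.  92.   0.  77. -61.] F [ 0.4 -0.5 -0.6] M [-0.   -0.04 -0.01] gap 55.6 grip 53.4
turn [-0.    -0.001 -0.002] rows>=0.0 shift [-0.006 -0.001  0.535] rows>=0.9
```

```bash
python3 -m jog '-.005 0 .25 0 0 0 .3;0 0 .25 0 0 0 .3;0 0 .03 0 0 0 .3;0 0 0 0 0 0 .3'|egrep 'pos|ft'
python3 -m jog '0 0 .03 0 0 0 .3;0 0 .03 0 0 0 .3;0 0 0 0 0 0 .3'|egrep 'pos|ft'
python3 -m jog '0 0 .03 0 0 0 .3;0 0 .02 0 0 0 .3;0 0 0 0 0 0 .3'|egrep 'pos|ft'
python3 - <<'E'
from h import *
st()
E
```

```text
tool_pos: [582.5, -149.2, 249.3]
ft_force: [0.3, 0.8, 0.1]
tool_pos: [582.4, -150.0, 242.7]
ft_force: [0.2, -0.7, -1.3]
tool_pos: [582.3, -149.9, 237.3]
ft_force: [-0.4, 0.4, -1.2]
t11.3 [ 582.3 -149.9  237.3] [-180.   -0.  132.] q [-19.  16.  94.  -0.  70. -61.] F [-0.4  0.4 -1.2] M [0.02 0.03 0.02] gap 55.6 grip 53.4
```

```bash
python3 -m jog '0 0 .02 0 0 0 .3;0 0 .01 0 0 0 .3;0 0 0 0 0 0 .3'|egrep 'pos|ft'
python3 -m jog '0 0 0 0 0 .1 .3;0 0 0 0 0 .1 .3;0 0 0 0 0 .1 .3;0 0 0 0 0 0 .3'|egrep 'pos|ft'
python3 - <<'E'
from h import *
st()
E
python3 -m jog '0 0 .01 0 0 .1 .3;0 0 .01 0 0 .1 .3;0 0 0 0 0 0 .3'|egrep 'pos|ft'
python3 - <<'E'
from h import *
st()
E
```

```text
tool_pos: [582.5, -150.0, 235.0]
ft_force: [-3.4, 1.2, 3.4]
tool_pos: [582.5, -149.9, 234.9]
ft_force: [-1.7, 0.8, 3.3]
t12.2 [ 582.5 -149.9  234.9] [180.  -0. 114.] q [-19.  16.  94.   0.  70. -43.] F [-1.7  0.8  3.3] M [ 0.21  0.27 -0.08] gap 55.7 grip 53.8
tool_pos: [582.7, -150.1, 234.1]
ft_force: [-4.9, 1.2, 10.8]
t12.6 [ 582.7 -150.1  234.1] [179.9   0.  102.1] q [-19.  16.  94.  -0.  70. -31.] F [-4.9  1.2 10.8] M [ 0.22  0.72 -0.04] gap 55.7 grip 54.7
```

```bash
for i in 1; do python3 -m jog '0 0 .01 0 0 .1 .3;0 0 .01 0 0 .1 .3;0 0 0 0 0 0 .3'|egrep 'pos|ft|rot'; done
python3 - <<'E'
from h import *
st()
E
```

```text
tool_pos: [583.2, -150.1, 233.6]
tcp_rot: [179.9, 0.0, 90.1]
ft_force: [-8.0, 3.6, 19.4]
t12.9 [ 583.2 -150.1  233.6] [179.9   0.   90.1] q [-19.  16.  94.   0.  70. -19.] F [-8.   3.6 19.4] M [ 0.42  1.18 -0.15] gap 55.8 grip 55.6
```

```bash
python3 -m jog '0 0 0 0 0 .1 .3;0 0 0 0 0 .1 .3;0 0 0 0 0 0 .3'|egrep 'pos|ft|rot'
python3 - <<'E'
from h import *
st();s=pic("wrist","w4.png",(220,200,420,400),3)
E
```

```text
tool_pos: [583.2, -150.4, 233.6]
tcp_rot: [179.8, 0.1, 78.1]
ft_force: [-7.7, 1.0, 18.8]
t13.3 [ 583.2 -150.4  233.6] [1.798e+02 1.000e-01 7.810e+01] q [-19.  16.  94.  -0.  70.  -7.] F [-7.7  1.  18.8] M [-0.09  1.12 -0.16] gap 55.6 grip 55.5
```

View pics/w4.png

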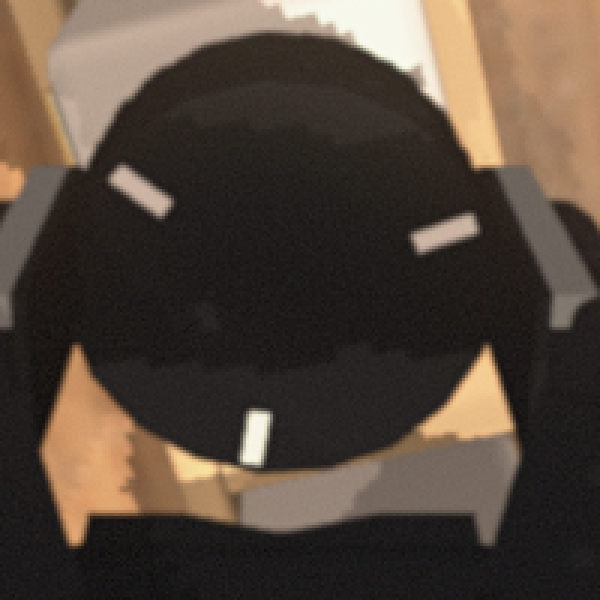

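The lid is held squarely: its three marks sit as they did at pick-up, so it turns with the fingers. But it isn't sinking. I'll turn a little further to confirm.

```bash
python3 -m jog '0 0 0 0 0 .08 .3;0 0 0 0 0 .08 .3;0 0 0 0 0 0 .3'|egrep 'pos|ft|rot'
python3 - <<'E'
from h import *
st()
E
python3 -m jog '0 0 0 0 0 .08 .3;0 0 0 0 0 .08 .3;0 0 0 0 0 0 .3'|egrep 'pos|ft|rot'
python3 - <<'E'
from h import *
st();s=snapshot("wrist");z=sense()["tool_pos"][2]-174+22
for zz in (z,z-5):print(lids(s,[(582.5,-150,z)],60,zz))
E
```

```text
tool_pos: [582.9, -150.3, 233.6]
tcp_rot: [179.9, 0.1, 68.5]
ft_force: [-11.8, 1.1, 22.0]
t13.7 [ 582.9 -150.3  233.6] [1.799e+02 1.000e-01 6.850e+01] q [-19.  16.  94.  -0.  70.   2.] F [-11.8   1.1  22. ] M [0.   1.74 0.05] gap 55.6 grip 55.6
tool_pos: [582.7, -150.1, 233.2]
tcp_rot: [179.9, 0.0, 59.0]
ft_force: [-10.7, 2.1, 19.0]
t14.1 [ 582.7 -150.1  233.2] [179.9   0.   59. ] q [-19.  16.  94.  -0.  70.  12.] F [-10.7   2.1  19. ] M [0.18 1.79 0.62] gap 55.5 grip 58.7
[(array([ 582.6, -151.9,   81.2]), 'yaws', array([53.7, 56.6, 57. ]), 'rad', array([21.7, 20.9, 22.3]))]
[(array([ 581. , -154.5,   76.2]), 'yaws', array([53.7, 56.6, 57. ]), 'rad', array([22.7, 21.8, 23.2]))]
```

```bash
python3 -m jog '0 0 -.015 0 0 -.16 .3;0 0 -.01 0 0 -.16 .3;0 0 0 0 0 -.16 .3;0 0 0 0 0 -.16 .3;0 0 0 0 0 -.16 .3'|egrep 'pos|ft|rot'
python3 -m jog '0 0 0 0 0 -.16 .3;0 0 0 0 0 -.16 .3;0 0 0 0 0 0 .3'|egrep 'pos|ft|rot'
python3 - <<'E'
from h import *
st();s=snapshot("wrist");z=sense()["tool_pos"][2]-174+22
print(lids(s,[(582.5,-150,z)],60,z))
E
python3 -m jog '0 0 -.05 0 0 0 .3;0 0 -.1 0 0 0 .3;0 0 0 0 0 0 .3'|egrep 'pos|ft|rot'
python3 - <<'E'
from h import *
st();plan([588.6,-264.2,258],126)
E
```

```text
tool_pos: [582.5, -149.2, 233.8]
tcp_rot: [180.0, -0.1, 107.3]
ft_force: [-5.2, 8.8, 10.0]
tool_pos: [582.4, -149.5, 234.0]
tcp_rot: [180.0, -0.0, 126.3]
ft_force: [-5.3, 2.6, 8.9]
t15.2 [ 582.4 -149.5  234. ] [180.   -0.  126.3] q [-19.  16.  94.   0.  70. -56.] F [-5.3  2.6  8.9] M [ 0.49  1.05 -0.05] gap 55.8 grip 54.4
[(array([ 584. , -151. ,   81.9]), 'yaws', array([1.6, 2.7, 3.1]), 'rad', array([21.3, 20.9, 21.5]))]
tool_pos: [583.1, -150.3, 249.7]
tcp_rot: [179.9, 0.1, 126.0]
ft_force: [-0.7, 0.2, -0.1]
t15.6 [ 583.1 -150.3  249.7] [1.799e+02 1.000e-01 1.260e+02] q [-19.  15.  94.  -0.  71. -55.] F [-0.7  0.2 -0.1] M [-0.01 -0.02 -0.04] gap 55.7 grip 53.4
turn [0.001 0.002 0.   ] rows>=0.0 shift [-0.954 -0.625 -0.083] rows>=1.8
```

```bash
python3 -m jog '0 0 -.09 0 0 0 .3;-.3 -.2 0 0 0 0 .3;-.35 -.225 0 0 0 0 .3;-.304 -.2 0 0 0 0 .3;0 0 0 0 0 0 .3'|egrep 'pos|ft|rot'
python3 -m jog '0 0 .05 0 0 0 .3;0 0 .04 0 0 0 .3;0 0 .04 0 0 0 .3;0 0 .04 0 0 0 .3;0 0 0 0 0 0 .3'|egrep 'pos|ft'
python3 - <<'E'
from h import *
st();plan([588.6,-264.2,235.5],126)
E
```

```text
tool_pos: [587.7, -266.5, 257.7]
tcp_rot: [-180.0, 0.1, 125.8]
ft_force: [0.2, 1.0, -0.6]
tool_pos: [587.8, -263.5, 239.6]
ft_force: [0.0, 0.1, -0.4]
t16.8 [ 587.8 -263.5  239.6] [-180.   -0.  126.] q [-29.  22.  87.   0.  72. -65.] F [ 0.   0.1 -0.4] M [-0.02 -0.01  0.02] gap 56.0 grip 53.4
turn [-0.    -0.001  0.   ] rows>=0.0 shift [-0.011  0.002  0.041] rows>=0.1
```

```bash
python3 -m jog '0 0 .03 0 0 0 .3;0 0 .015 0 0 0 .3;0 0 0 0 0 .1 .3;0 0 0 0 0 .1 .3;0 0 0 0 0 .1 .3'|egrep 'pos|ft|rot'
python3 -m jog '0 0 .01 0 0 .1 .3;0 0 .01 0 0 .1 .3;0 0 0 0 0 0 .3'|egrep 'pos|ft|rot'
python3 -m jog '0 0 .01 0 0 .1 .3;0 0 .01 0 0 .1 .3;0 0 0 0 0 0 .3'|egrep 'pos|ft|rot'
python3 - <<'E'
from h import *
st()
E
```

```text
tool_pos: [587.9, -263.9, 235.6]
tcp_rot: [-180.0, -0.0, 107.8]
ft_force: [-0.9, 0.9, -1.4]
tool_pos: [587.9, -263.9, 233.7]
tcp_rot: [180.0, 0.0, 96.0]
ft_force: [0.3, -0.1, -0.0]
tool_pos: [587.8, -263.6, 231.5]
tcp_rot: [-180.0, -0.0, 84.1]
ft_force: [0.0, 2.0, 0.0]
t18.2 [ 587.8 -263.6  231.5] [-180.    -0.    84.1] q [-29.  22.  87.   0.  71. -23.] F [0. 2. 0.] M [0.24 0.04 0.01] gap 55.8 grip 53.5
```

Lid B sinks freely on the red pot, so I'll continue home.

```bash
python3 -m jog '0 0 .01 0 0 .1 .3;0 0 .01 0 0 .1 .3;0 0 .01 0 0 .1 .3;0 0 .005 0 0 .1 .3;0 0 0 0 0 0 .3'|egrep 'pos|ft|rot'
python3 -m jog '0 0 0 0 0 .07 .3;0 0 0 0 0 0 .3;0 0 0 0 0 0 .3'|egrep 'pos|ft|rot'
python3 - <<'E'
from h import *
st()
E
```

```text
tool_pos: [587.9, -264.0, 228.2]
tcp_rot: [180.0, 0.0, 60.2]
ft_force: [0.4, -0.3, -0.9]
tool_pos: [588.0, -264.0, 228.3]
tcp_rot: [180.0, 0.0, 56.0]
ft_force: [0.7, -0.1, -0.6]
t19.2 [ 588.  -264.   228.3] [180.   0.  56.] q [-29.  22.  87.  -0.  71.   5.] F [ 0.7 -0.1 -0.6] M [-0.06 -0.05 -0.05] gap 55.7 grip 53.4
```

```bash
python3 -m jog '0 0 0 0 0 0 -1;0 0 0 0 0 0 -1;0 0 0 0 0 0 -1;0 0 0 0 0 0 -1'|egrep 'pos|ft|gap'
python3 -m jog '0 0 -.3 0 0 0 -1;0 0 -.6 0 0 -.142 -1;0 0 -.3 0 0 -.142 -1;0 0 0 0 0 -.142 -1;0 0 0 0 0 -.142 -1'|egrep 'pos|ft|gap|rot'
python3 - <<'E'
from h import *
st();s=snapshot("scene");t=snapshot("top")
def line(s,u,v):
    a=ray(s,u,v,0);b=ray(s,u,v,500);return a,(b-a)/np.linalg.norm(b-a)
for (a,b) in [((251,128),(272,138)),((235,140),(255,146))]:
    p,d=line(s,*a);q,e=line(t,*b);m=np.linalg.lstsq(np.c_[d,-e],q-p,rcond=None)[0];print(p+d*m[0],q+e*m[1])
plan([438.1,260,300],90)
E
```

```text
tool_pos: [587.9, -263.9, 228.2]
ft_force: [0.5, -0.6, -0.3]
finger_gap: 85.4
tool_pos: [588.0, -263.9, 349.2]
tcp_rot: [179.9, 0.0, 90.2]
ft_force: [0.8, -0.5, -0.2]
finger_gap: 85.5
t20.3 [ 588.  -263.9  349.2] [179.9   0.   90.2] q [-29.  16.  81.  -0.  83. -29.] F [ 0.8 -0.5 -0.2] M [-0.   -0.01  0.  ] gap 85.5 grip 0.0
[543.37070929 250.9375053  520.79761821] [539.66847946 244.53282057 519.11685282]
[537.71655893 309.51565446 501.62097088] [526.69107714 289.06658394 495.96893176]
turn [ 0.  0. -0.] rows>=0.0 shift [ 5.238 -1.498  0.483] rows>=8.8
```

```bash
python3 -m jog '.4 -.25 0 0 0 0 -1;.5 -.32 .05 0 0 0 -1;.5 -.32 .1 0 0 0 -1;.5 -.3 .1 0 0 0 -1;.5 -.3 .1 0 0 0 -1'|egrep 'pos|ft|gap'
python3 -m jog '.55 0 .1 0 0 0 -1;.55 0 0 0 0 0 -1;.55 0 0 0 0 0 -1;.55 0 0 0 0 0 -1;.5 0 0 0 0 0 -1'|egrep 'pos'
python3 -m jog '0 0 0 0 0 0 -1;0 0 0 0 0 0 -1'|egrep 'pos|ft'
python3 - <<'E'
from h import *
st();s=snapshot("wrist")
for l in lids(s,[(438,263.7,22),(354.5,362.5,22)]):print(l)
plan([438.1,263.7,172],90)
E
```

```text
tool_pos: [438.3, -22.2, 312.9]
ft_force: [1.2, 0.6, 0.7]
finger_gap: 84.9
tool_pos: [439.7, 248.5, 303.4]
tool_pos: [439.9, 246.4, 302.9]
ft_force: [-0.1, -0.3, -0.5]
t21.9 [439.9 246.4 302.9] [-180.     0.    89.8] q [ 23.  -3. 107.  -0.  76.  24.] F [-0.1 -0.3 -0.5] M [-0.05  0.01  0.01] gap 85.5 grip 0.0
(array([438.4, 263.5,  22. ]), 'yaws', array([-53.2, -52.7, -53.3]), 'rad', array([22.2, 22.4, 22.4]))
(2, array([[335.3, 351.2,  22. ],
       [374.2, 351.2,  22. ]]))
turn [-0.     0.001 -0.004] rows>=0.0 shift [ 0.178 -0.019  1.31 ] rows>=2.1
```

```bash
(python3 -m jog '.178 -.019 .3 0 0 0 -1;0 0 .4 0 0 0 -1;0 0 .4 0 0 0 -1;0 0 .18 0 0 0 -1;0 0 0 0 0 0 -1'
python3 -m jog '0 0 0 0 0 0 .3;0 0 0 0 0 0 .3;0 0 0 0 0 0 .3;0 0 0 0 0 0 .3;0 0 0 0 0 0 .3' 50) | egrep "pos|ft|gap|grip"
python3 -m jog '0 0 -.2 0 0 0 .3;0 0 -.4 0 0 0 .3;0 0 -.4 0 0 0 .3;0 0 0 0 0 -.155 .3;0 0 0 0 0 -.155 .3'|egrep "pos|ft|gap|grip"
python3 -m jog '0 0 0 0 0 -.155 .3;0 0 0 0 0 -.155 .3;0 0 0 0 0 -.155 .3;0 0 0 0 0 -.158 .3;0 0 0 0 0 0 .3'|egrep "pos|ft|gap|grip"
python3 - <<'E'
from h import *
st();plan([450,50,275],146);plan([582.5,-150,275],146)
E
```

```text
tool_pos: [437.9, 263.2, 174.3]
ft_force: [0.7, 0.0, 0.8]
finger_gap: 85.5
grip_force: 0.0
tool_pos: [439.4, 264.7, 177.7]
ft_force: [-1.5, -2.0, 7.0]
finger_gap: 55.8
grip_force: 52.4
tool_pos: [438.8, 264.6, 277.7]
ft_force: [-0.8, -0.4, -0.4]
finger_gap: 55.9
grip_force: 53.4
tool_pos: [438.5, 264.5, 276.4]
ft_force: [0.3, 0.0, -0.5]
finger_gap: 55.7
grip_force: 53.4
t24.5 [438.5 264.5 276.4] [1.799e+02 1.000e-01 1.458e+02] q [ 25.  -0. 107.   0.  73. -30.] F [ 0.3  0.  -0.5] M [0.05 0.04 0.02] gap 55.7 grip 53.4
turn [ 0.002  0.001 -0.003] rows>=0.0 shift [-1.295 -1.714  0.014] rows>=3.5
turn [ 0.002  0.001 -0.003] rows>=0.0 shift [-3.511 -2.631  0.014] rows>=7.1
```

```bash
python3 -m jog '-.324 -.428 0 0 0 0 .3;-.324 -.428 0 0 0 0 .3;-.324 -.428 0 0 0 0 .3;-.324 -.428 0 0 0 0 .3;-.554 -.229 0 0 0 0 .3'|egrep "pos|gap"
python3 -m jog '-.554 -.229 0 0 0 0 .3;-.554 -.229 0 0 0 0 .3;-.554 -.229 0 0 0 0 .3;0 0 0 0 0 0 .3;0 0 0 0 0 0 .3'|egrep "pos|gap|ft"
python3 - <<'E'
from h import *
st();plan([582.5,-150,245],146)
E
```

```text
tool_pos: [481.6, -1.7, 275.8]
finger_gap: 55.7
tool_pos: [581.2, -150.4, 275.2]
ft_force: [-0.3, 0.9, -0.9]
finger_gap: 55.6
t25.7 [ 581.2 -150.4  275.2] [180.   -0.  145.7] q [-19.  13.  93.   0.  74. -75.] F [-0.3  0.9 -0.9] M [-0.   -0.01 -0.05] gap 55.6 grip 53.5
turn [ 0.    -0.001 -0.006] rows>=0.0 shift [-0.008  0.01   0.302] rows>=0.5
```

```bash
python3 -m jog '-.008 .01 .15 0 0 0 .3;0 0 .15 0 0 0 .3;0 0 .03 0 0 0 .3;0 0 .02 0 0 0 .3;0 0 0 0 0 0 .3'|egrep "pos|ft"
python3 -m jog '0 0 .02 0 0 0 .3;0 0 0 0 0 0 .3'|egrep "pos|ft"
python3 -m jog '0 0 0 0 0 .1 .3;0 0 0 0 0 .1 .3;0 0 0 0 0 .1 .3;0 0 .01 0 0 .1 .3;0 0 .01 0 0 .1 .3'|egrep "pos|ft|rot"
python3 - <<'E'
from h import *
st()
E
```

```text
tool_pos: [582.4, -149.7, 240.1]
ft_force: [-1.8, 1.6, -0.9]
tool_pos: [582.5, -149.9, 238.8]
ft_force: [-4.8, 2.5, 3.9]
tool_pos: [582.9, -150.1, 238.2]
tcp_rot: [180.0, 0.0, 115.7]
ft_force: [-9.4, 4.6, 16.3]
t27.2 [ 582.9 -150.1  238.2] [180.    0.  115.7] q [-19.  16.  94.  -0.  70. -45.] F [-9.4  4.6 16.3] M [0.74 1.6  0.16] gap 55.8 grip 55.3
```

```bash
python3 -m jog '0 0 0 0 0 .1 .3;0 0 0 0 0 .1 .3;0 0 0 0 0 0 .3'|egrep "pos|ft|rot"
python3 -m jog '0 0 0 0 0 .1 .3;0 0 0 0 0 .1 .3;0 0 0 0 0 0 .3'|egrep "pos|ft|rot"
python3 - <<'E'
from h import *
st();s=snapshot("wrist");z=82
print(lids(s,[(582.5,-150,z)],60,z))
E
```

```text
tool_pos: [582.8, -150.1, 238.0]
tcp_rot: [180.0, 0.0, 103.8]
ft_force: [-7.7, 3.0, 11.2]
tool_pos: [583.3, -150.2, 238.5]
tcp_rot: [179.8, 0.1, 91.8]
ft_force: [-4.9, 2.5, 10.8]
t28.0 [ 583.3 -150.2  238.5] [1.798e+02 1.000e-01 9.180e+01] q [-19.  16.  94.  -0.  70. -21.] F [-4.9  2.5 10.8] M [ 0.11  0.58 -0.05] gap 55.7 grip 54.5
[(array([ 584. , -151.5,   82. ]), 'yaws', array([-54. , -51.6, -49.6]), 'rad', array([22. , 20.6, 22.1]))]
```

Lid A is not sinking after 0.95 rad, so it's the spare and C must be yellow's. I'll turn it back, lift off and lay it at B's old, free spot.

```bash
python3 -m jog '0 0 -.01 0 0 -.15 .3;0 0 0 0 0 -.15 .3;0 0 0 0 0 -.15 .3;0 0 0 0 0 -.15 .3;0 0 0 0 0 -.15 .3'|egrep "pos|ft|rot"
python3 -m jog '0 0 0 0 0 -.15 .3;0 0 0 0 0 0 .3;0 0 -.05 0 0 0 .3;0 0 -.1 0 0 0 .3;0 0 0 0 0 0 .3'|egrep "pos|ft|rot"
python3 -m jog '0 0 -.2 0 0 0 .3;0 0 -.2 0 0 0 .3;0 0 0 0 0 0 .3'|egrep "pos|ft|rot"
python3 - <<'E'
from h import *
st();plan([453,152,285],146)
E
```

```text
tool_pos: [582.9, -149.7, 238.9]
tcp_rot: [179.9, 0.0, 137.1]
ft_force: [-5.4, 5.4, 10.7]
tool_pos: [583.4, -150.4, 254.0]
tcp_rot: [180.0, 0.2, 145.8]
ft_force: [0.2, -0.8, -0.7]
tool_pos: [583.8, -150.4, 295.9]
tcp_rot: [179.9, 0.3, 145.8]
ft_force: [0.8, 0.1, 0.3]
t29.6 [ 583.8 -150.4  295.9] [179.9   0.3 145.8] q [-19.  12.  92.   0.  76. -75.] F [0.8 0.1 0.3] M [-0.03 -0.01 -0.02] gap 56.0 grip 53.5
turn [ 0.001  0.005 -0.003] rows>=0.0 shift [2.775 1.776 0.109] rows>=5.3
```

```bash
python3 -m jog '.3 .2 0 0 0 0 .3;.5 .32 0 0 0 0 .3;.5 .32 0 0 0 0 .3;.5 .32 0 0 0 0 .3;.5 .32 0 0 0 0 .3'|egrep "pos|gap"
python3 -m jog '.475 .296 0 0 0 0 .3;0 0 .3 0 0 0 .3;0 0 .4 0 0 0 .3;0 0 .4 0 0 0 .3;0 0 .03 0 0 0 .3'|egrep "pos|gap|ft"
python3 -m jog '0 0 .02 0 0 0 .3;0 0 0 0 0 0 .3'|egrep "pos|gap|ft"
E=1;python3 - <<'E'
from h import *
st()
E
```

```text
tool_pos: [474.2, 103.1, 292.2]
finger_gap: 55.8
tool_pos: [451.5, 152.7, 177.0]
ft_force: [-0.4, -0.3, -0.7]
finger_gap: 55.9
tool_pos: [453.0, 152.8, 178.1]
ft_force: [0.0, -0.3, -0.6]
finger_gap: 55.8
t31.1 [453.  152.8 178.1] [180.    0.  145.8] q [ 12.   3. 116.  -0.  62. -43.] F [ 0.  -0.3 -0.6] M [ 0.03 -0.02 -0.02] gap 55.8 grip 55.4
```

```bash
python3 -m jog '0 0 .02 0 0 0 .3;0 0 0 0 0 0 .3;0 0 0 0 0 0 -1;0 0 0 0 0 0 -1;0 0 0 0 0 0 -1'|egrep "pos|gap|ft"
python3 -m jog '0 0 0 0 0 0 -1;0 0 -.3 0 0 0 -1;0 0 -.5 0 0 .15 -1;0 0 -.4 0 0 .155 -1;0 0 0 0 0 .155 -1'|egrep "pos|gap"
python3 -m jog '0 0 0 0 0 .155 -1;0 0 0 0 0 .155 -1;0 0 0 0 0 .155 -1;0 0 0 0 0 0 -1'|egrep "pos|rot"
python3 - <<'E'
from h import *
st();plan([354,310,290],90)
E
```

```text
tool_pos: [452.5, 152.7, 175.1]
ft_force: [0.1, -0.3, -0.1]
finger_gap: 85.4
tool_pos: [454.2, 153.2, 299.6]
finger_gap: 85.3
tool_pos: [452.5, 152.7, 295.1]
tcp_rot: [-180.0, 0.0, 90.4]
t32.9 [452.5 152.7 295.1] [-180.     0.    90.4] q [ 12.  -7. 112.  -0.  76.  12.] F [0.9 0.3 0.5] M [ 0.01  0.02 -0.03] gap 85.4 grip 0.0
turn [-0.     0.     0.007] rows>=0.0 shift [ 1.573 -0.985  0.051] rows>=3.0
```

```bash
python3 -m jog '.4 -.246 0 0 0 .007 -1;.4 -.246 0 0 0 0 -1;.4 -.246 0 0 0 0 -1;.373 -.246 0 0 0 0 -1;0 0 0 0 0 0 -1'|egrep "pos|rot"
python3 - <<'E'
from h import *
st();s=snapshot("wrist")
for l in lids(s,[(354.5,362.5,22),(453,152,22)],r=75):print(l)
plan([354.5,362.5,172.5],90)
E
```

```text
tool_pos: [352.5, 311.9, 295.2]
tcp_rot: [-180.0, -0.0, 90.4]
t33.5 [352.5 311.9 295.2] [-180.    -0.    90.4] q [ 35.  -8. 113.   0.  76.  35.] F [ 0.1 -0.3  0.1] M [-0.01 -0.04  0.03] gap 85.7 grip 0.0
(array([354.9, 362.6,  22. ]), 'yaws', array([30.4, 29.5, 30.1]), 'rad', array([22.4, 22.3, 22.1]))
(1, array([[433.1, 151.4,  22. ]]))
turn [-0.     0.     0.005] rows>=0.0 shift [0.517 0.011 1.226] rows>=2.1
```

```bash
(python3 -m jog '.517 .015 .2 0 0 .005 -1;0 0 .4 0 0 0 -1;0 0 .4 0 0 0 -1;0 0 .2 0 0 0 -1;0 0 0 0 0 0 -1'
python3 -m jog '0 0 0 0 0 0 .3;0 0 0 0 0 0 .3;0 0 0 0 0 0 .3;0 0 0 0 0 0 .3;0 0 0 0 0 0 .3' 50) | egrep "pos|ft|gap|grip"
python3 -m jog '0 0 -.2 0 0 0 .3;0 0 -.4 0 0 0 .3;0 0 -.5 0 0 0 .3;0 0 0 0 0 .15 .3;0 0 0 0 0 .15 .3'|egrep "pos|ft|gap|grip"
python3 -m jog '0 0 0 0 0 .15 .3;0 0 0 0 0 0 .3;0 0 0 0 0 0 .3'|egrep "pos|ft|gap|grip"
python3 - <<'E'
from h import *
st();plan([430,100,280],63);plan([582.5,-150,280],63)
E
```

```text
tool_pos: [355.5, 360.0, 173.2]
ft_force: [0.2, 0.9, 0.1]
finger_gap: 85.3
grip_force: 0.0
tool_pos: [356.7, 362.2, 177.3]
ft_force: [1.5, -2.1, 5.8]
finger_gap: 55.6
grip_force: 53.4
tool_pos: [356.2, 362.1, 287.5]
ft_force: [0.3, -0.9, -1.1]
finger_gap: 55.8
grip_force: 53.3
tool_pos: [355.8, 361.8, 285.7]
ft_force: [0.1, 0.1, -0.5]
finger_gap: 55.8
grip_force: 53.3
t35.8 [355.8 361.8 285.7] [180.   -0.   62.8] q [ 40.  -2. 108.  -0.  74.  67.] F [ 0.1  0.1 -0.5] M [-0.02 -0.04  0.04] gap 55.8 grip 53.3
turn [ 0.    -0.001 -0.003] rows>=0.0 shift [-1.995  1.85   0.057] rows>=4.4
turn [ 0.    -0.001 -0.003] rows>=0.0 shift [-3.531  4.344  0.057] rows>=9.0
```

```bash
python3 -m jog '-.3 .27 0 0 0 0 .3;-.4 .37 0 0 0 0 .3;-.4 .37 0 0 0 0 .3;-.4 .37 0 0 0 0 .3;-.4 .37 0 0 0 0 .3'|egrep "pos|gap"
python3 -m jog '-.307 .45 0 0 0 0 .3;-.307 .49 0 0 0 0 .3;-.307 .5 0 0 0 0 .3;-.307 .5 0 0 0 0 .3;-.307 .5 0 0 0 0 .3'|egrep "pos|gap"
python3 -m jog '-.1 .15 0 0 0 0 .3;0 0 0 0 0 0 .3;0 0 0 0 0 0 .3'|egrep "pos|gap"
python3 - <<'E'
from h import *
st();s=snapshot("wrist");z=sense()["tool_pos"][2]-155
print(lids(s,[(582.5,-150,z)],60,z));plan([582.5,-150,245],63)
E
```

```text
tool_pos: [424.0, 110.9, 285.6]
finger_gap: 56.1
tool_pos: [570.7, -137.9, 285.4]
finger_gap: 55.6
tool_pos: [578.1, -150.6, 284.9]
finger_gap: 55.8
t37.5 [ 578.1 -150.6  284.9] [-179.9   -0.    62.7] q [-20.  12.  93.   0.  75.   8.] F [ 0.5 -0.4 -0.2] M [ 0.02 -0.03  0.06] gap 55.8 grip 53.3
[(array([ 580.4, -149.7,  130. ]), 'yaws', array([3.3, 1.7, 0.4]), 'rad', array([21.6, 20.7, 21.6]))]
turn [-0.001 -0.    -0.004] rows>=0.0 shift [0.023 0.038 0.4  ] rows>=0.6
```

```bash
python3 -m jog '.023 .038 .2 0 0 0 .3;0 0 .2 0 0 0 .3;0 0 .03 0 0 0 .3;0 0 .02 0 0 0 .3;0 0 0 0 0 0 .3'|egrep "pos|ft"
python3 -m jog '0 0 .02 0 0 0 .3;0 0 0 0 0 0 .3'|egrep "pos|ft"
python3 - <<'E'
from h import *
st();plan([582.5,-150,238],63)
E
```

```text
tool_pos: [582.9, -151.4, 240.2]
ft_force: [-1.9, 0.8, -0.7]
tool_pos: [583.0, -151.3, 238.5]
ft_force: [-4.0, 3.0, 2.6]
t38.4 [ 583.  -151.3  238.5] [-180.    -0.    62.6] q [-19.  16.  94.   0.  70.   8.] F [-4.   3.   2.6] M [ 0.47  0.56 -0.03] gap 55.9 grip 53.6
turn [-0.    -0.    -0.006] rows>=0.0 shift [ 0.01  -0.01   0.005] rows>=0.0
```

```bash
python3 -m jog '.01 -.01 0 0 0 .1 .3;0 0 0 0 0 .1 .3;0 0 0 0 0 .1 .3;0 0 .01 0 0 .1 .3;0 0 .01 0 0 .1 .3'|egrep "pos|ft|rot"
python3 -m jog '0 0 .01 0 0 .1 .3;0 0 .01 0 0 .1 .3;0 0 0 0 0 0 .3'|egrep "pos|ft|rot"
python3 - <<'E'
from h import *
st()
E
```

```text
tool_pos: [582.7, -150.5, 236.8]
tcp_rot: [179.9, 0.0, 32.4]
ft_force: [-3.1, -0.8, 2.1]
tool_pos: [582.6, -150.2, 234.8]
tcp_rot: [180.0, -0.0, 20.6]
ft_force: [-5.0, 1.6, 4.2]
t39.4 [ 582.6 -150.2  234.8] [180.   -0.   20.6] q [-19.  16.  94.  -0.  70.  50.] F [-5.   1.6  4.2] M [ 0.23  0.82 -0.11] gap 55.5 grip 53.8
```

Sinking as it should; continuing home.

```bash
python3 -m jog '0 0 .01 0 0 .1 .3;0 0 .01 0 0 .1 .3;0 0 .01 0 0 .1 .3;0 0 .005 0 0 .1 .3;0 0 0 0 0 0 .3'|egrep 'pos|ft|rot'
python3 -m jog '0 0 0 0 0 .07 .3;0 0 0 0 0 0 .3;0 0 0 0 0 0 .3'|egrep 'pos|ft|rot'
python3 - <<'E'
from h import *
st()
E
```

```text
tool_pos: [582.5, -150.1, 231.3]
tcp_rot: [180.0, 0.0, -3.3]
ft_force: [-6.4, 2.2, 6.5]
tool_pos: [582.6, -150.1, 231.3]
tcp_rot: [-180.0, 0.0, -7.4]
ft_force: [-5.6, 2.3, 7.0]
t40.4 [ 582.6 -150.1  231.3] [-180.     0.    -7.4] q [-19.  16.  94.   0.  70.  78.] F [-5.6  2.3  7. ] M [ 0.44  0.92 -0.11] gap 55.5 grip 53.9
```

```bash
python3 -m jog '0 0 0 0 0 0 -1;0 0 0 0 0 0 -1;0 0 0 0 0 0 -1;0 0 0 0 0 0 -1'|egrep 'pos|ft|gap'
python3 -m jog '0 0 -.3 0 0 0 -1;0 0 -.6 0 0 0 -1;0 0 -.3 0 0 -.165 -1;0 0 0 0 0 -.165 -1;0 0 0 0 0 -.165 -1'|egrep 'pos|ft|gap|rot'
python3 -m jog '0 0 0 0 0 -.165 -1;0 0 0 0 0 -.165 -1;0 0 0 0 0 -.165 -1;0 0 0 0 0 -.165 -1;0 0 0 0 0 0 -1'|egrep 'pos|ft|gap|rot'
python3 - <<'E'
from h import *
st();plan([430,-235,360],62)
E
```

```text
tool_pos: [582.7, -150.2, 230.7]
ft_force: [-0.4, -0.4, -0.3]
finger_gap: 85.5
tool_pos: [582.8, -150.2, 351.6]
tcp_rot: [179.9, -0.1, 22.5]
ft_force: [0.1, -0.3, 0.3]
finger_gap: 85.6
tool_pos: [582.6, -150.1, 350.6]
tcp_rot: [-180.0, 0.0, 61.7]
ft_force: [-1.1, 0.5, -0.1]
finger_gap: 85.6
t42.1 [ 582.6 -150.1  350.6] [-180.     0.    61.7] q [-19.   9.  89.   0.  82.   9.] F [-1.1  0.5 -0.1] M [-0.01 -0.01  0.01] gap 85.6 grip 0.0
turn [-0.     0.    -0.005] rows>=0.0 shift [-1.466 -0.949 -0.094] rows>=2.8
```

```bash
python3 -m jog '-.4 -.25 0 0 0 0 -1;-.5 -.32 -.05 0 0 0 -1;-.5 -.32 -.04 0 0 0 -1;-.066 -.06 0 0 0 0 -1;0 0 0 0 0 0 -1'|egrep 'pos'
python3 - <<'E'
from h import *
st();s=pic("wrist","w5.png")
im=s["img"].astype(int)
def cen(m):
    n,_,q,c=cv2.connectedComponentsWithStats(m.astype(np.uint8)); k=1+np.argmax(q[1:,4]);return c[k],q[k]
Rr,G,B=im[...,0],im[...,1],im[...,2]
c,q=cen((Rr>150)&(G>130)&(B<80));print("yellow head",c,q,ray(s,*c,32))
c,q=cen((Rr>200)&(G>80)&(G<140)&(B<70));print("orange",c,q,ray(s,*c,28))
plan([413,-237,330],62)
E
```

```text
tool_pos: [429.3, -234.5, 360.0]
t42.8 [ 429.3 -234.5  360. ] [179.9  -0.   61.5] q [-35.  -9. 106.   0.  83.  -6.] F [ 0.5 -0.5  0. ] M [0.01 0.01 0.02] gap 85.4 grip 0.0
yellow head [340.89940828 175.10946746] [332 164  19  23 338] [ 457.03854695 -235.89031182   32.        ]
orange [332.  177.5] [332 177   1   2   2] [ 449.1643374  -234.94435715   28.        ]
turn [ 0.001 -0.    -0.007] rows>=0.0 shift [-0.105 -0.135  0.299] rows>=0.6
```

View pics/w5.png

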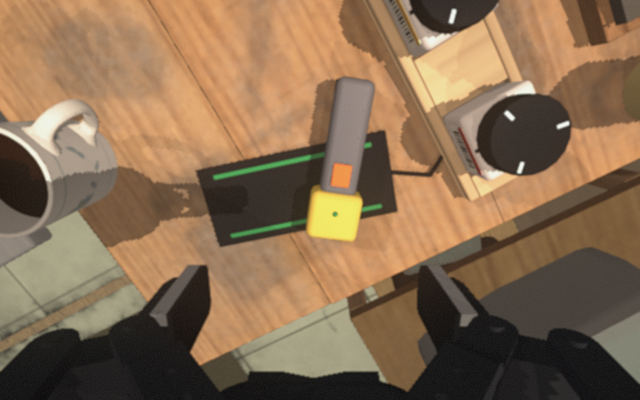

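The scanner has been knocked since the start. Its head is now at (335,213) and its tail at (354,80), lying across the mat. Both lids sit on their pots.

Run:
```python
from h import *
s=snapshot("wrist");im=s["img"].astype(int);R_,G,B=im[...,0],im[...,1],im[...,2]
m=((R_>170)&(G>150)&(B<120)&(R_-B>80)).astype(np.uint8)
m[:150]=0;m[260:]=0
n,l,q,c=cv2.connectedComponentsWithStats(m);k=1+np.argmax(q[1:,4]);print(c[k],q[k])
h=ray(s,334.5,212,32);t=ray(s,353,78,28);w=ray(s,343,170,28);e=ray(s,332,238,30)
print("head",h,"tail",t,"len",np.linalg.norm(e-t),"hw",ray(s,332,110,28)-ray(s,371,113,28))
d=(h-t)[:2];yaw=np.degrees(np.arctan2(d[1],d[0]));u=d/np.linalg.norm(d);print("yaw",yaw,"origin",t[:2]+70*u,"from head",h[:2]-48*u)
C=[(198,171),(384,130),(397,210),(218,246)];P=np.array([ray(s,*x,4) for x in C]);print(P,P.mean(0));a=P[1]+P[2]-P[0]-P[3];print("mat yaw",np.degrees(np.arctan2(a[1],a[0])),np.linalg.norm(a)/2)
```

```text
[420.51952663 219.89497041] [ 391  177   69   83 3380]
head [ 437.55308131 -262.18209233   32.        ] tail [ 502.26874751 -170.2386109    28.        ] len 137.87796364165803 hw [-27.22679293  17.43988224   0.        ]
yaw -125.14031827817486 origin [ 461.97808936 -227.48075329] from head [ 465.18096119 -222.93033755]
[[ 341.28513563 -174.50802316    4.        ]
 [ 510.06630189 -223.09721452    4.        ]
 [ 488.90029125 -297.6731097     4.        ]
 [ 316.66637313 -247.12568011    4.        ]] [ 414.22952548 -235.60100687    4.        ]
mat yaw -16.209695585615357 177.56643642998853
```

```bash
python3 -m jog '0 0 0 0 0 .108 -1;0 0 0 0 0 0 -1'|egrep 'rot'
python3 - <<'E'
from h import *
st();plan([460.5,-229,188],55)
s=snapshot("wrist");print(proj(s,(460.5,-229,30)))
E
```

```text
tcp_rot: [-180.0, -0.0, 55.3]
t43.1 [ 430.4 -233.6  359.5] [-180.    -0.    55.3] q [-34.  -8. 106.   0.  83.   0.] F [ 0.  -0.1  0.3] M [-0.02 -0.02 -0.01] gap 85.3 grip 0.0
turn [-0.    -0.     0.005] rows>=0.0 shift [0.21  0.22  1.715] rows>=2.8
[338.11665558 164.67825244]
```

```bash
python3 -m jog '.21 .22 .1 0 0 0 -1;0 0 .4 0 0 0 -1;0 0 .45 0 0 0 -1;0 0 .45 0 0 0 -1;0 0 .3 0 0 0 -1'|egrep 'pos|ft'
python3 -m jog '0 0 0 0 0 0 -1;0 0 0 0 0 0 1;0 0 0 0 0 0 1;0 0 0 0 0 0 1;0 0 0 0 0 0 1' 60|egrep 'pos|ft|gap'
python3 -m jog '0 0 0 0 0 0 1;0 0 0 0 0 0 1;0 0 0 0 0 0 1'|egrep 'pos|ft|gap|grip'
python3 - <<'E'
from h import *
st();s=pic("wrist","w6.png")
E
```

```text
tool_pos: [459.2, -228.6, 187.1]
ft_force: [-0.3, -1.3, 0.6]
tool_pos: [460.4, -230.0, 191.6]
ft_force: [-1.1, 0.8, 6.4]
finger_gap: 30.3
tool_pos: [460.4, -230.0, 191.6]
ft_force: [-0.3, 1.0, 6.1]
finger_gap: 30.2
grip_force: 59.7
t44.8 [ 460.4 -230.   191.6] [179.8  -0.   55.3] q [-32.   7. 110.   0.  63.   2.] F [-0.3  1.   6.1] M [0.13 0.13 0.03] gap 30.2 grip 59.7
```

View pics/w6.png

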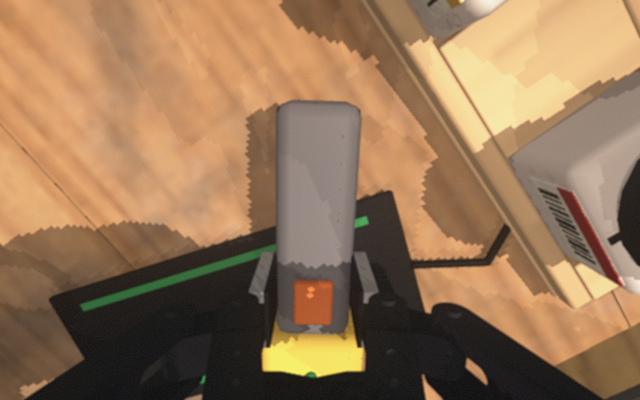

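The scanner is gripped squarely across its handle beside the orange button, with the tail end at (319,103).

```bash
python3 - <<'E'
from h import *
s=snapshot("wrist");p=ray(s,319,108,32);q=sense()["tool_pos"];d=(p-q)[:2];print(p,"tail dist",np.linalg.norm(d),"dir",np.degrees(np.arctan2(d[1],d[0])))
E
python3 -m jog '0 0 -.1 0 0 0 1;0 0 -.3 0 0 0 1;0 0 -.1 0 0 0 1;0 0 0 0 0 0 1'|egrep 'pos|ft|gap|grip'
python3 - <<'E'
from h import *
st();plan([410,-225,240],55)
E
```

```text
[ 503.42738354 -174.40033636   32.        ] tail dist 70.34839829796753 dir 52.26958938761087
tool_pos: [459.9, -229.8, 240.7]
ft_force: [-0.7, -0.9, -1.4]
finger_gap: 30.3
grip_force: 59.2
t45.4 [ 459.9 -229.8  240.7] [179.9  -0.   55.2] q [-32.   2. 108.   0.  69.   2.] F [-0.7 -0.9 -1.4] M [0.04 0.08 0.01] gap 30.3 grip 59.2
turn [ 0.002 -0.     0.004] rows>=0.0 shift [-0.247 -0.436  0.007] rows>=0.8
```

```bash
python3 -m jog '-.12 -.22 0 0 0 0 1;-.12 -.22 0 0 0 0 1;0 0 0 0 0 -.164 1;0 0 0 0 0 -.164 1;0 0 0 0 0 -.164 1'|egrep 'pos|gap'
python3 -m jog '0 0 0 0 0 -.164 1;0 0 0 0 0 -.164 1;0 0 0 0 0 -.164 1;0 0 0 0 0 -.164 1;0 0 0 0 0 -.164 1'|egrep 'pos|gap'
python3 -m jog '0 0 0 0 0 -.164 1;0 0 0 0 0 -.164 1;0 0 0 0 0 -.164 1;0 0 0 0 0 -.164 1;0 0 0 0 0 -.164 1'|egrep 'pos|gap|rot'
python3 - <<'E'
from h import *
st();plan([434.8,-158,209],183);plan([440.2,-272,209],183)
E
```

```text
tool_pos: [409.1, -223.8, 238.4]
finger_gap: 30.5
tool_pos: [409.1, -223.8, 238.3]
finger_gap: 30.7
tool_pos: [409.1, -223.8, 238.3]
tcp_rot: [179.9, -0.1, -176.5]
finger_gap: 30.5
t47.2 [ 409.1 -223.8  238.3] [ 1.799e+02 -1.000e-01 -1.765e+02] q [ -35.   -5.  116.   -0.   69. -128.] F [-0.7 -0.5 -1.7] M [ 0.03 -0.03 -0.03] gap 30.5 grip 59.4
turn [ 0.001 -0.002  0.008] rows>=0.0 shift [-0.291  0.644  0.293] rows>=1.2
turn [ 0.001 -0.002  0.008] rows>=0.0 shift [-0.285 -0.498  0.293] rows>=1.0
```

```bash
python3 -m jog '0 .3 .1 0 0 0 1;-.1 .344 .1 0 0 0 1;-.19 0 .093 0 0 0 1;0 0 0 0 0 0 1;0 0 0 0 0 0 1'|egrep 'pos|gap'
python3 - <<'E'
from h import *
st();s=pic("wrist","w7.png");pic("top","t7.png",(340,140,460,260),4);plan([434.8,-158,209],183)
E
```

```text
tool_pos: [434.5, -158.3, 209.8]
finger_gap: 30.5
t47.9 [ 434.5 -158.3  209.8] [ 1.800e+02 -1.000e-01 -1.768e+02] q [ -26.   -3.  117.   -0.   66. -120.] F [ 0.3 -0.1 -1.5] M [-0.04 -0.01 -0.05] gap 30.5 grip 59.4
turn [ 0.    -0.     0.002] rows>=0.0 shift [-0.002  0.005  0.013] rows>=0.0
```

View pics/w7.png

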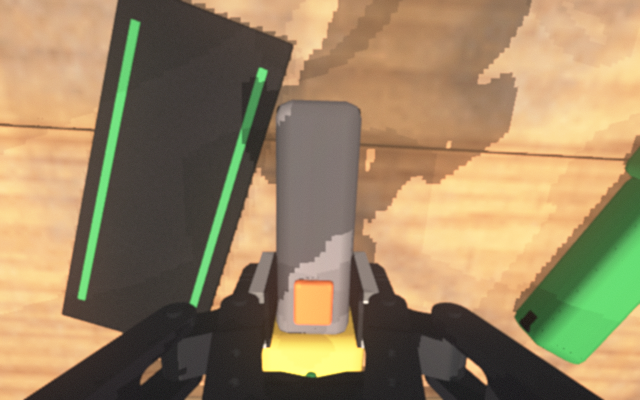

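The scanner is still held as gripped, pointing at the yellow label. Holding there.

```bash
for i in 1 2; do python3 -m jog '0 0 0 0 0 0 1;0 0 0 0 0 0 1;0 0 0 0 0 0 1;0 0 0 0 0 0 1;0 0 0 0 0 0 1'|egrep 'pos|gap';done
python3 - <<'E'
from h import *
pic("top","t8.png",(380,140,460,220),7);plan([440.2,-272,209],183)
E
```

```text
tool_pos: [435.1, -158.2, 210.4]
finger_gap: 30.3
tool_pos: [435.1, -158.2, 210.4]
finger_gap: 30.7
turn [ 0.    -0.     0.003] rows>=0.0 shift [ 0.008 -1.139  0.014] rows>=1.8
```

View pics/t8.png

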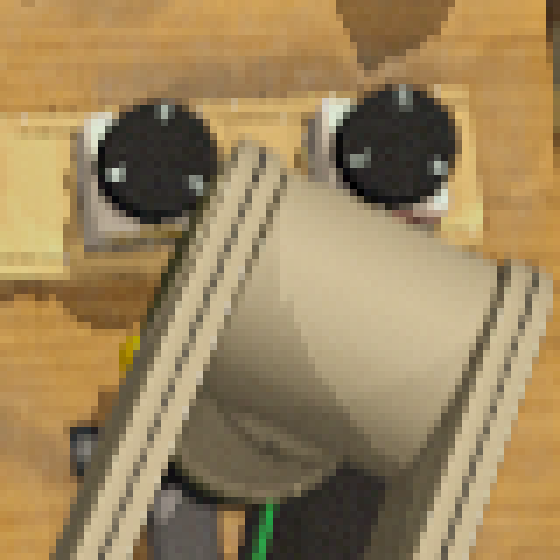

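```bash
python3 - <<'E'
from h import *
t=snapshot("top");print("head front-left corner",ray(t,398.0,187.6,50))
E
python3 -m jog '0 -.3 0 0 0 0 1;0 -.3 0 0 0 0 1;0 -.3 0 0 0 0 1;.008 -.239 .014 0 0 0 1;0 0 0 0 0 0 1'|egrep 'pos|gap'
for i in 1 2; do python3 -m jog '0 0 0 0 0 0 1;0 0 0 0 0 0 1;0 0 0 0 0 0 1;0 0 0 0 0 0 1;0 0 0 0 0 0 1'|egrep 'pos|gap|rot';done
python3 - <<'E'
from h import *
st();plan([414,-235.6,240],-176.5)
E
```

```text
head front-left corner [ 500.06869092 -136.11799589   50.        ]
tool_pos: [440.5, -273.4, 208.9]
finger_gap: 30.6
tool_pos: [440.6, -271.8, 209.1]
tcp_rot: [-180.0, 0.0, -176.8]
finger_gap: 30.5
tool_pos: [440.6, -272.0, 209.0]
tcp_rot: [-180.0, 0.0, -176.8]
finger_gap: 30.5
t51.2 [ 440.6 -272.   209. ] [-180.     0.  -176.8] q [ -37.    6.  109.   -0.   66. -131.] F [ 0.2  0.7 -0.5] M [-0.04  0.04  0.01] gap 30.5 grip 59.4
turn [-0.     0.    -0.006] rows>=0.0 shift [ 0.243  0.38  -0.31 ] rows>=0.9
```

Both reads were held. Next I'll lift, turn the scanner to the mat's length with its head towards the robot side (nearest to how it lay), and lay it down.

```bash
python3 -m jog '.1 .1 -.15 0 0 0 1;.143 .28 -.16 0 0 0 1;0 0 0 0 0 .166 1;0 0 0 0 0 .166 1;0 0 0 0 0 .166 1'|egrep 'pos|gap'
python3 -m jog '0 0 0 0 0 .166 1;0 0 0 0 0 .166 1;0 0 0 0 0 .166 1;0 0 0 0 0 .166 1;0 0 0 0 0 .166 1'|egrep 'pos|gap'
python3 -m jog '0 0 0 0 0 .166 1;0 0 0 0 0 .166 1;0 0 0 0 0 .166 1;0 0 0 0 0 .166 1;0 0 0 0 0 .166 1'|egrep 'pos|gap'
python3 -m jog '0 0 0 0 0 .166 1;0 0 0 0 0 .166 1;0 0 0 0 0 .166 1;0 0 0 0 0 .166 1;0 0 0 0 0 .166 1'|egrep 'pos|gap'
python3 -m jog '0 0 0 0 0 .166 1;0 0 0 0 0 .166 1;0 0 0 0 0 0 1;0 0 0 0 0 0 1'|egrep 'pos|gap'
python3 - <<'E'
from h import *
st();plan([412,-235,191.5],-16.2)
s=pic("wrist","w9.png")
E
```

```text
tool_pos: [414.2, -235.3, 240.2]
finger_gap: 30.5
tool_pos: [414.2, -235.4, 240.0]
finger_gap: 30.5
tool_pos: [414.2, -235.4, 240.0]
finger_gap: 30.5
tool_pos: [414.2, -235.4, 240.0]
finger_gap: 30.7
tool_pos: [414.2, -235.4, 240.0]
finger_gap: 30.3
t54.2 [ 414.2 -235.4  240. ] [-180.     0.   -15.8] q [-36.  -3. 114.  -0.  69.  70.] F [ 0.7  0.8 -1.4] M [0.01 0.03 0.  ] gap 30.3 grip 59.4
turn [-0.     0.     0.007] rows>=0.0 shift [-0.022  0.002  0.485] rows>=0.8
```

View pics/w9.png

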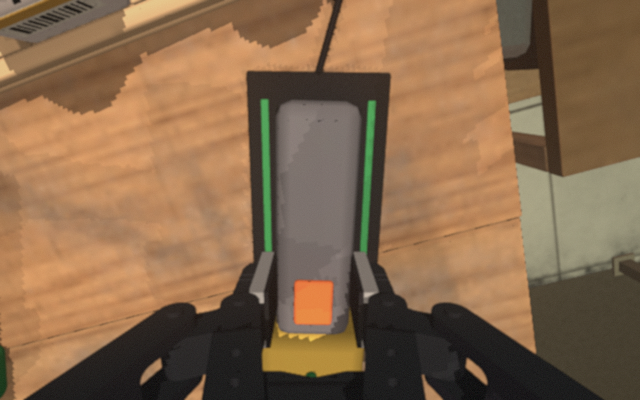

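The scanner lines up with the mat between its green stripes. Lowering and releasing.

```bash
python3 -m jog '-.02 0 .2 0 0 0 1;0 0 .2 0 0 0 1;0 0 .06 0 0 0 1;0 0 .02 0 0 0 1;0 0 0 0 0 0 1'|egrep 'pos|gap|ft'
python3 -m jog '0 0 .01 0 0 0 1;0 0 0 0 0 0 1;0 0 0 0 0 0 -1;0 0 0 0 0 0 -1;0 0 0 0 0 0 -1'|egrep 'pos|gap|ft'
python3 -m jog '0 0 0 0 0 0 -1;0 0 -.2 0 0 0 -1;0 0 -.5 0 0 0 -1;0 0 -.6 0 0 0 -1;0 0 -.4 0 0 0 -1'|egrep 'pos|gap|ft'
python3 - <<'E'
from h import *
st();pic("wrist","w10.png")
E
```

```text
tool_pos: [412.6, -235.1, 192.6]
ft_force: [0.2, -0.6, 0.1]
finger_gap: 30.4
tool_pos: [412.3, -234.9, 191.0]
ft_force: [0.1, 0.1, -0.9]
finger_gap: 82.4
tool_pos: [412.5, -235.0, 364.2]
ft_force: [0.1, -0.1, 1.1]
finger_gap: 85.3
t56.1 [ 412.5 -235.   364.2] [179.9  -0.2 -16. ] q [-36. -11. 108.  -0.  83.  70.] F [ 0.1 -0.1  1.1] M [-0.05  0.03 -0.03] gap 85.3 grip 0.0
```

View pics/w10.png

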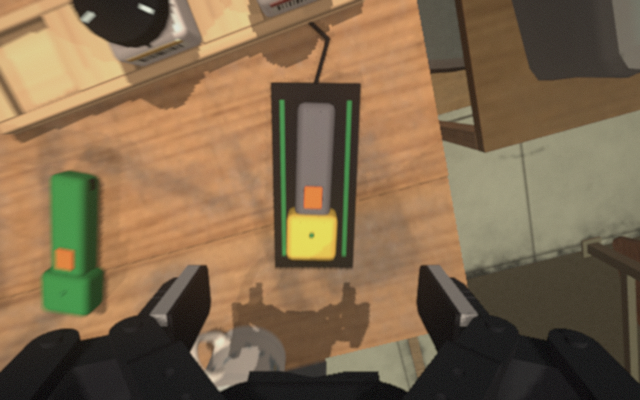

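The scanner lies flat and centred on its mat, at (315,185), and the gripper is clear. Handing in.

```bash
python3 -c "
from bench import *
print(hand_in())"
```

```text
the job is handed in; nothing more can be done
None
```

The job is handed in: the yellow and red pots each have their lid screwed fully home, both labels were scanned in order (no blue pot), the scanner is back on its mat, the spare lid is on the bench and the glass was not touched; the hand-in call returned no verdict.

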